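# Charge the mill jar with one row of grinding slugs

## Task

Charge the steel mill jar with exactly one dose of grinding slugs: take the slug tray by its black grip and tip it slowly over the jar, lip down, until the three slugs of the front row slide off into the jar, and level it before the two rows on the rubber mat follow. Then set the tray flat on the counter again where it stood, with those six slugs still on its mat, and let go. Do not touch the slugs with the fingers, keep the jar standing where it is, and leave the other things alone.

Things in the scene. Friction and masses are not known exactly. Their poses are not given: they have to be found in the camera images.
- tray: Grey anodised dosing tray, open like a small dustpan, 152 x 70 x 60 mm, 0.24 kg empty; loaded it balances near x = 5 mm. Origin: on its underside; +x to the black grip, -x to the pouring lip, z up. Floor 3 mm thick; side and back walls 14 mm high (outside y = +-35, back at x = +34 mm; 65 mm wide inside). Three rows of three slugs: front row on the bare apron, two rows on the rubber mat
- tray_grip (a point): Where to pinch the tray: middle of its grip, a black flat upright bar 12 mm thick in the tray's y, 56 mm long (tray x = 16 to 72 mm), 34 mm high (tray z = 26 to 60 mm), hence free to be pinched across y at any lean about y. This point lies at tray x = 42, y = 0, z = 42 mm; axes as the tray's
- tray_lip (a point): Middle of the open pouring edge, at tray x = -76, y = 0, z = 5.5 mm; axes as the tray's. The last 20 mm before it are turned up 8 degrees; behind that the bare apron is level (tray x = -57 to -36 mm, top z = 3 mm). Tilted slowly lip-down about y, the front row slides off here at 14 to 32 degrees from level: friction differs every time and is not known beforehand
- tray_mat (a point): Middle of the front edge of the black ribbed rubber mat (2 mm thick, top at tray z = 5 mm, tray x = -36 to +30 mm), at tray x = -36, y = 0, z = 5 mm; axes as the tray's. The two rows on it start to slide only 7 degrees of tilt or more after the front row has gone, at low friction sooner than the front row does at high; jolts start them early: tilt smoothly in small steps and watch
- mill_jar: Open stainless steel mill jar, the cup for the slugs, with two black rubber tyres round it: 115 mm across outside, 100 mm across inside at the mouth, 70 mm high, floor 5 mm thick, 0.6 kg, standing loose on the counter. Origin: centre of its underside, z up
- front_slug_1: White ceramic grinding slug of the front row (on the bare metal apron): upright cylinder 18 mm across, 11 mm high, 15 g, at first near x = -47, y = -20 mm in the tray. Origin: centre of its underside
- front_slug_2: White ceramic grinding slug of the front row (on the bare metal apron): upright cylinder 18 mm across, 11 mm high, 15 g, at first near x = -47, y = 0 mm in the tray. Origin: centre of its underside
- front_slug_3: White ceramic grinding slug of the front row (on the bare metal apron): upright cylinder 18 mm across, 11 mm high, 15 g, at first near x = -47, y = 20 mm in the tray. Origin: centre of its underside
- mat_slug_1: White ceramic grinding slug of the second row (on the black mat): cylinder 18 mm across, 11 mm high, 15 g, at first near x = -16, y = -20 mm in the tray. Origin: centre of its underside
- mat_slug_2: White ceramic grinding slug of the second row (on the black mat): cylinder 18 mm across, 11 mm high, 15 g, at first near x = -16, y = 0 mm in the tray. Origin: centre of its underside
- mat_slug_3: White ceramic grinding slug of the second row (on the black mat): cylinder 18 mm across, 11 mm high, 15 g, at first near x = -16, y = 20 mm in the tray. Origin: centre of its underside
- mat_slug_4: White ceramic grinding slug of the third row (on the black mat): cylinder 18 mm across, 11 mm high, 15 g, at first near x = 10, y = -20 mm in the tray. Origin: centre of its underside
- mat_slug_5: White ceramic grinding slug of the third row (on the black mat): cylinder 18 mm across, 11 mm high, 15 g, at first near x = 10, y = 0 mm in the tray. Origin: centre of its underside
- mat_slug_6: White ceramic grinding slug of the third row (on the black mat): cylinder 18 mm across, 11 mm high, 15 g, at first near x = 10, y = 20 mm in the tray. Origin: centre of its underside
- pigment_jar: Bystander: small orange-yellow jar, 39 mm across, 46 mm high, loose on the grey ink slab, which is 12 mm thick. Origin: centre of its underside
- ink_tin: Bystander: small blue-rimmed ink tin, 61 mm across, 46 mm high, loose on the grey ink slab. Origin: centre of its underside

How it is judged (in metres and radians):
On the way, in this order (a step that is already met when the one before it is completed fails the run):
1. the tray is lifted clear of the counter (height (world z) of tray above 0.03 m), for 0.2 s.
2. the three front slugs lie in the jar, while the lifted tray still keeps the six others on its mat (horizontal distance between each of front_slug_1, front_slug_2, front_slug_3 and mill_jar below 0.052 m and z of front_slug_1 in the frame of mill_jar between -0.003 and 0.055 m and z of front_slug_2 in the frame of mill_jar between -0.003 and 0.055 m and z of front_slug_3 in the frame of mill_jar between -0.003 and 0.055 m and x of mat_slug_1 in the frame of tray between -0.04 and 0.034 m and y of mat_slug_1 in the frame of tray between -0.034 and 0.034 m and z of mat_slug_1 in the frame of tray between 0 and 0.02 m and x of mat_slug_2 in the frame of tray between -0.04 and 0.034 m and y of mat_slug_2 in the frame of tray between -0.034 and 0.034 m and z of mat_slug_2 in the frame of tray between 0 and 0.02 m and x of mat_slug_3 in the frame of tray between -0.04 and 0.034 m and y of mat_slug_3 in the frame of tray between -0.034 and 0.034 m and z of mat_slug_3 in the frame of tray between 0 and 0.02 m and x of mat_slug_4 in the frame of tray between -0.04 and 0.034 m and y of mat_slug_4 in the frame of tray between -0.034 and 0.034 m and z of mat_slug_4 in the frame of tray between 0 and 0.02 m and x of mat_slug_5 in the frame of tray between -0.04 and 0.034 m and y of mat_slug_5 in the frame of tray between -0.034 and 0.034 m and z of mat_slug_5 in the frame of tray between 0 and 0.02 m and x of mat_slug_6 in the frame of tray between -0.04 and 0.034 m and y of mat_slug_6 in the frame of tray between -0.034 and 0.034 m and z of mat_slug_6 in the frame of tray between 0 and 0.02 m and height (world z) of tray above 0.03 m), for 0.2 s.
At the end, for the whole second after the job is handed in: The three front slugs lie in the jar; the six others lie on the mat of the tray, none with its middle more than 4 mm in front of it; the tray stands flat (within 3 degrees) on the counter within 60 mm of where it was, at rest and released; the jar stands upright and at rest (horizontal distance between each of front_slug_1, front_slug_2, front_slug_3 and mill_jar below 0.052 m and z of front_slug_1 in the frame of mill_jar between -0.003 and 0.055 m and z of front_slug_2 in the frame of mill_jar between -0.003 and 0.055 m and z of front_slug_3 in the frame of mill_jar between -0.003 and 0.055 m and x of mat_slug_1 in the frame of tray between -0.04 and 0.034 m and y of mat_slug_1 in the frame of tray between -0.034 and 0.034 m and z of mat_slug_1 in the frame of tray between 0 and 0.02 m and x of mat_slug_2 in the frame of tray between -0.04 and 0.034 m and y of mat_slug_2 in the frame of tray between -0.034 and 0.034 m and z of mat_slug_2 in the frame of tray between 0 and 0.02 m and x of mat_slug_3 in the frame of tray between -0.04 and 0.034 m and y of mat_slug_3 in the frame of tray between -0.034 and 0.034 m and z of mat_slug_3 in the frame of tray between 0 and 0.02 m and x of mat_slug_4 in the frame of tray between -0.04 and 0.034 m and y of mat_slug_4 in the frame of tray between -0.034 and 0.034 m and z of mat_slug_4 in the frame of tray between 0 and 0.02 m and x of mat_slug_5 in the frame of tray between -0.04 and 0.034 m and y of mat_slug_5 in the frame of tray between -0.034 and 0.034 m and z of mat_slug_5 in the frame of tray between 0 and 0.02 m and x of mat_slug_6 in the frame of tray between -0.04 and 0.034 m and y of mat_slug_6 in the frame of tray between -0.034 and 0.034 m and z of mat_slug_6 in the frame of tray between 0 and 0.02 m and angle between each of tray, mill_jar's own z axis and vertical below 0.06 rad and distance of tray from where it was at the start of the episode below 0.06 m and linear speed of each of tray, mill_jar below 0.02 m/s and contact force between the fingers and tray below 0.1 N); the robot touches nothing.
It fails at once if the fingers press on a slug (contact force between the fingers and front_slug_1 above 0.5 N or contact force between the fingers and front_slug_2 above 0.5 N or contact force between the fingers and front_slug_3 above 0.5 N or contact force between the fingers and mat_slug_1 above 0.5 N or contact force between the fingers and mat_slug_2 above 0.5 N or contact force between the fingers and mat_slug_3 above 0.5 N or contact force between the fingers and mat_slug_4 above 0.5 N or contact force between the fingers and mat_slug_5 above 0.5 N or contact force between the fingers and mat_slug_6 above 0.5 N).
It fails at once if the jar is tipped or pushed more than 40 mm (angle between mill_jar's own z axis and vertical above 0.35 rad or distance of mill_jar from where it was at the start of the episode above 0.04 m).
It fails at once if the pigment jar or the ink tin is moved more than 25 mm (distance of any of pigment_jar, ink_tin from where it was at the start of the episode above 0.025 m).
It also fails if it takes over 67 s, if anything falls off the work surface, if the arm or the gripper's body presses on something with over 40 N, if the wrist force passes 120 N, or if a joint passes its speed limit or range.

## Robot

A 6-joint arm with a two-finger parallel gripper is mounted at the origin on a cart in front of the work surface, level with it; the furniture and walls round the work are solid. World frame = base frame: x ahead of the robot, y to its left, z up, the work surface at z = 0. Lengths are in mm, angles in rad, forces in N, time in s.
With the tool pointing down it reaches from about 350 to 725 mm from the base axis. Payload 4.3 kg.
Tool frame: the origin (TCP) lies where the fingers leave the gripper's body, on its centre line; the fingertips stand 73 mm ahead of it and the grasp point (between the pads) lies 54 mm ahead of it; z points along the fingers, y is the line along which they close (so a half turn about z gives the same grasp; the last joint's range is limited). The gripper opens to 85 mm and grips with 20 to 120 N. Pads are 22 mm wide; open, the fingers measure 114 mm over their backs; the gripper's body (76 mm by 85 mm) begins 54 mm behind the grasp point. The pads swing forward as they close: fully open they stand 13 mm farther back than shut.
Start: joints at [0.999, 0.377, 0.081, 1.274, 0, 1.46], TCP at [256.206, 514.798, 303.929] pointing down, gripper open.
Joint ranges: [-2.72, 2.72], [-0.84, 1.66], [-1.02, 1.22], [-1.77, 2.12], [-1.37, 1.28], [-3.14, 3.14]. Speed limits (rad/s): [2.57, 2.57, 3.14, 3.14, 3.14, 3.14].

## Interface

Orientations are given as a unit quaternion [w, x, y, z].
In Python, from cell import robot gives the robot as it stands. The module is installed in compiled form; this text tells all that it offers. Calls block until the motion is done:
- robot.goto(position, orientation): joint-space move of the TCP to a pose.
- robot.move_l(position, feed=150, orientation=None, stop_force=None): straight line of the TCP; orientation=None keeps the orientation; feed is the mean speed in mm/s. With stop_force (N) it stops when the force on the tool has changed by that much, and returns True; else False.
- robot.goto_joints(angles): joint-space move.
- robot.let_go() and robot.close_gripper(effort=None): open the fingers fully, or close them until they stop; effort is the grip in N (None keeps the last).
- robot.dwell(seconds).
- robot.solve_ik(position, orientation): joint angles nearest the present ones, or None.
- robot.read_camera(name): name is "scene" or "top" or "wrist"; returns a dict with "image" (384x512x3 uint8, red, green, blue), "range_z" (384x512 float32, mm along the optical axis (not along the pixel's ray), 0 where there is no reading), "mtx" (3x3 intrinsics, pixels), "R" (3x3) and "t" (3): a world point X has camera coordinates R X + t. Camera axes: x right, y down, z forward; pixel columns grow to the right and rows downward; lengths in mm; the calibration is good to about 2 mm. A picture is of the moment at which its call begins.
A pose or a line that the arm cannot do raises robot.MotionError and nothing moves.
- robot.close_job(): hands the job in; it is judged then, once.
Readings, each from a call of its own:
- robot.read_t(): time.
- robot.read_joint_pos(): joint angles.
- robot.read_joint_velocities(): joint speeds.
- robot.read_tau(): joint torques, N m.
- robot.read_ee_pos(): TCP position.
- robot.read_eef_rot(): TCP orientation.
- robot.read_ft_force(): force on the tool from outside, world axes, zero at the start.
- robot.read_torque(): the same for the moment, N m.
- robot.read_gripper_width(): opening from 0.0 (shut) to 1.0 (fully open).
- robot.read_finger_force(): force on a finger pad.
Only numpy, scipy, OpenCV 4.12 (cv2) and the standard library are available. Lean on these libraries where they do the work, as an engineer would, in place of code of your own. Each camera call takes 0.05 s, during which the arm holds its last target. There are 200 camera calls.

## Working session

There is one attempt and no reset: what is moved stays moved. The work goes in short steps, each a Python script; the robot and the scene stay as the last script left them, time stands still between calls to the robot, and variables do not carry over. Pictures are saved under pics/ and viewed, at most 10 in all, crops included, and the job is handed in when it is done.

```bash
mkdir -p pics
python3 - <<'E'
from cell import robot
import cv2,numpy as np
for n in("scene","top"):
    c=robot.read_camera(n); np.savez(n+'0.npz',**c); cv2.imwrite(f'pics/{n}0.png',c['image'][:,:,::-1])
    print(n,c['mtx'].tolist(),(-c['R'].T@c['t']).round(),c['R'].round(2).tolist(),(c['range_z']>0).mean())
print(robot.read_t(),robot.read_eef_rot())
E
```

```text
scene [[377.96720129307465, 0.0, 256.7627446077699], [0.0, 377.96720129307465, 190.5498663270334], [0.0, 0.0, 1.0]] [ 25. 375. 531.] [[-0.65, -0.76, 0.02], [-0.43, 0.35, -0.83], [0.63, -0.55, -0.55]] 0.9960734049479166
top [[400.8099622138619, 0.0, 258.3786894208538], [0.0, 400.8099622138619, 193.6590982134399], [0.0, 0.0, 1.0]] [ 474.  -93. 1011.] [[-0.01, -1.0, -0.02], [-0.99, 0.01, -0.1], [0.1, 0.02, -0.99]] 0.9957173665364584
0.1 [-3.11586898e-04  2.28868585e-01  9.73456876e-01 -8.85192830e-04]
```

View pics/scene0.png

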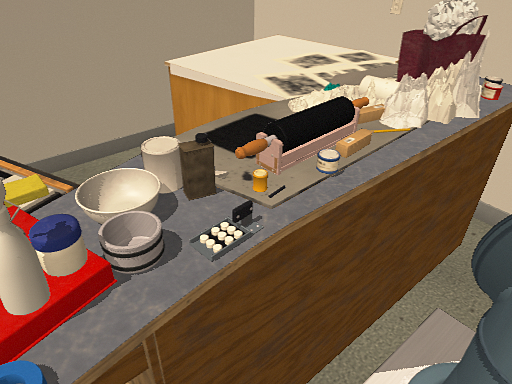

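View pics/top0.png

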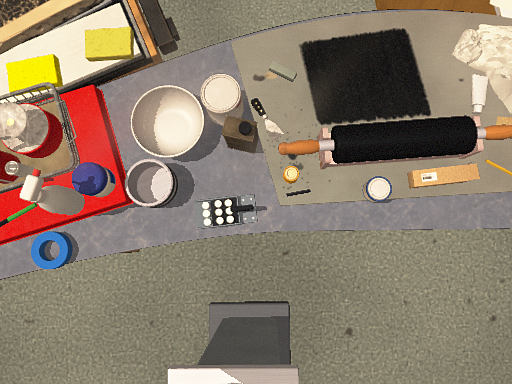

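Scene view: the jar is at (131,240) and the tray at (225,235). Top view: the jar mouth is at (152,184), slugs are around (218,212) and the black grip is near (246,208), so the lip faces the jar (world +y).

```bash
cat > h.py <<'E'
import numpy as np,cv2
def ray(c,uv,z):
    uv=np.atleast_2d(uv); d=np.c_[(uv-c['mtx'][:2,2])/c['mtx'][0,0],np.ones(len(uv))]@c['R']
    o=-c['R'].T@c['t']; return o+d*((z-o[2])/d[:,2])[:,None]
def cloud(c):
    r=c['range_z']; v,u=np.mgrid[:r.shape[0],:r.shape[1]]
    p=np.stack([(u-c['mtx'][0,2])/c['mtx'][0,0]*r,(v-c['mtx'][1,2])/c['mtx'][0,0]*r,r],-1)
    return (p-c['t'])@c['R']
def proj(c,X):
    q=np.atleast_2d(X)@c['R'].T+c['t']; return q[:,:2]/q[:,2:]*c['mtx'][0,0]+c['mtx'][:2,2]
E
python3 - <<'E'
from h import *
t=dict(np.load('top0.npz')); s=dict(np.load('scene0.npz'))
for n,c,(x0,y0,x1,y1) in(('top',t,(195,192,240,232)),('scene',s,(190,212,250,262))):
    g=cv2.resize(c['image'][y0:y1,x0:x1].min(2),None,fx=8,fy=8,interpolation=cv2.INTER_CUBIC)
    m=(g>185).astype(np.uint8); k,_,st,ce=cv2.connectedComponentsWithStats(m)
    for i in range(1,k):
        if st[i,4]>600:
            uv=(ce[i]+.5)/8-.5+[x0,y0]; print(n,uv.round(1),st[i,4],ray(c,uv,15).round(1))
    P=cloud(c)
    # jar rim by height
    J=P[150:215,115:185] if n=='top' else P[200:275,90:170]
    J=J.reshape(-1,3); q=J[(abs(J[:,2]-70)<5)]
    q=q[np.linalg.norm(q[:,:2]-np.median(q[:,:2],0),axis=1)<75]
    print(n,'rim',len(q),cv2.minEnclosingCircle(q[:,:2].astype(np.float32)),q.mean(0).round(1))
    # grip
    G=P[195:222,225:270] if n=='top' else P[195:225,228:258]
    I=c['image'][195:222,225:270] if n=='top' else c['image'][195:225,228:258]
    b=(G[...,2]>45)&(G[...,2]<70)&(I.max(2)<70); q=G[b]; print(n,'grip',len(q),q.min(0).round(),q.max(0).round(),q.mean(0).round(1))
    if len(q)>4: print(cv2.minAreaRect(q[:,:2].astype(np.float32)))
a=cv2.resize(np.asarray(t['image'][170:240,110:290]),None,fx=4,fy=4,interpolation=cv2.INTER_CUBIC)
b=cv2.resize(np.asarray(s['image'][190:270,90:270]),None,fx=4,fy=4,interpolation=cv2.INTER_CUBIC)
cv2.imwrite('pics/c1.png',np.vstack([a,b])[:,:,::-1])
E
```

```text
top [227.8 202.4] 2205 [[552.8   6.6  15. ]]
top [217.6 203.2] 2251 [[551.1  31.9  15. ]]
top [205.1 204.9] 2419 [[547.3  63.4  15. ]]
top [228.2 210.7] 1682 [[532.2   5.4  15. ]]
top [218.3 211.6] 2195 [[530.1  30.2  15. ]]
top [205.7 213.1] 2510 [[526.9  61.7  15. ]]
top [229.7 218.7] 2277 [[512.   2.  15.]]
top [219.4 220. ] 2264 [[509.2  27.5  15. ]]
top [206.8 221.6] 2497 [[505.7  59.1  15. ]]
top rim 525 ((611.1577758789062, 179.3089599609375), 72.61186981201172) [606.6 188.4  69.5]
top grip 109 [529. -58.  51.] [543.  -5.  65.] [536.  -30.3  59.3]
((536.2095947265625, -31.513887405395508), (11.787062644958496, 52.708133697509766), 4.381797790527344)
scene [224.  224.2] 1813 [[555.3   8.1  15. ]]
scene [230.6 228.3] 2043 [[535.3   5.2  15. ]]
scene [214.9 229.3] 1884 [[553.6  33.1  15. ]]
scene [237.4 232.9] 2075 [[514.    3.2  15. ]]
scene [221.3 234.1] 2091 [[532.2  31.8  15. ]]
scene [203.5 237. ] 2096 [[547.8  66.   15. ]]
scene [228.4 238.6] 2164 [[511.5  28.8  15. ]]
scene [209.7 241.8] 2324 [[527.4  64.4  15. ]]
scene [216.7 246.7] 2425 [[506.2  61.8  15. ]]
scene rim 807 ((615.515625, 196.07730102539062), 73.69451141357422) [604.9 195.   70. ]
scene grip 186 [527. -55.  45.] [541.   2.  63.] [533.  -24.   55.6]
((534.6624145507812, -26.63152503967285), (11.025188446044922, 56.29634475708008), 5.381669521331787)
```

View pics/c1.png

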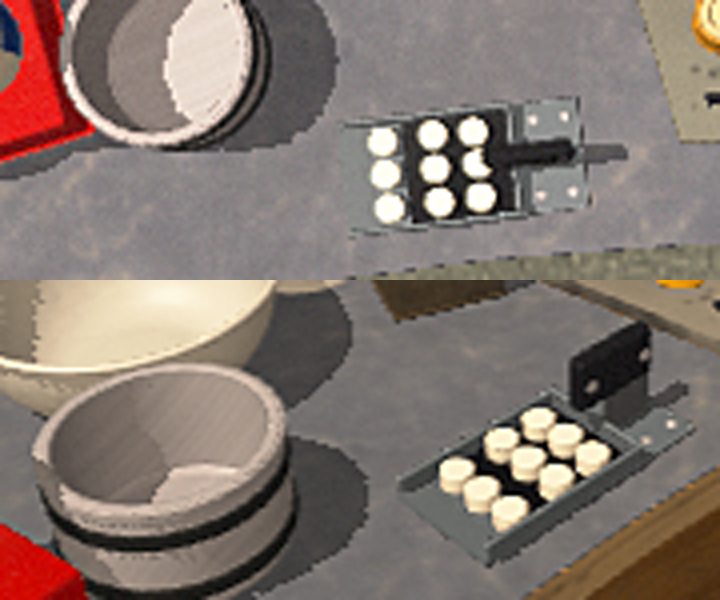

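Crops: the jar mouth is about (150,184) in the top view, with the bowl close to it. All nine slugs and the grip are clear. Tray pose: origin ≈ (532,15), tray x ≈ (0.10,-0.995). Both views agree with the given sizes. Next I fit the jar rim and check IK along the whole path.

```bash
cat >> h.py <<'E'
from scipy.spatial.transform import Rotation as Ro
from scipy.optimize import least_squares
yaw=np.radians(5.7-90); T0=np.array([532.4,15.1,0.])   # tray pose at start
GP=np.array([45,0,43.]); LIP=np.array([-76,0,5.5])
def tool(o,theta,phi,flip=1):
    """TCP pose for tray origin o, lip-down tilt theta (deg), grasp lean phi (deg)"""
    Rt=Ro.from_euler('z',yaw)*Ro.from_euler('y',-theta,degrees=True)
    p=np.radians(phi); z=np.array([-np.sin(p),0,-np.cos(p)]); y=np.array([0,flip,0.])
    R=Rt*Ro.from_matrix(np.c_[np.cross(y,z),y,z])
    q=R.as_quat(); return o+Rt.apply(GP)-54*R.as_matrix()[:,2], q[[3,0,1,2]]
def origin_for_lip(lip,theta):
    Rt=Ro.from_euler('z',yaw)*Ro.from_euler('y',-theta,degrees=True)
    return lip-Rt.apply(LIP)
E
python3 - <<'E'
from h import *
from cell import robot
for n in('top','scene'):
    c=dict(np.load(n+'0.npz')); P=cloud(c).reshape(-1,3)
    q=P[(abs(P[:,2]-69)<3)&(np.linalg.norm(P[:,:2]-[600,185],axis=1)<68)][:,:2]
    f=least_squares(lambda v:np.hypot(*(q-v[:2]).T)-v[2],[600,185,54],loss='soft_l1',f_scale=2)
    print(n,len(q),f.x.round(1),np.abs(f.fun).mean().round(1))
    for lo,hi in((80,250),):
        b=P[(P[:,2]>lo)&(P[:,2]<hi)&(P[:,0]>450)&(P[:,0]<800)&(abs(P[:,1]-100)<180)]
        print(' tall things: x',np.percentile(b[:,0],[0,5,50,100]).round(),'y',np.percentile(b[:,1],[0,50,100]).round(),'z max',b[:,2].max().round())
lip=np.array([600,185,86])+20*np.array([np.cos(yaw),np.sin(yaw),0])-[0,0,0]
for flip in(1,-1):
  for phi in(0,10,20):
    print(flip,phi)
    for o,th in((T0,0),(T0+[0,0,100],0),(origin_for_lip(lip,0),0),(origin_for_lip(lip,20),20),(origin_for_lip(lip,38),38)):
        j=robot.solve_ik(*tool(o,th,phi,flip)); print(None if j is None else np.round(j,2))
E
```

```text
top 415 [600.2 189.7  53.7] 2.2
 tall things: x [582. 602. 723. 800.] y [-72.  -8. 280.] z max 159.0
scene 564 [597.9 194.4  53.6] 2.5
 tall things: x [587. 682. 707. 800.] y [-65.  -2. 280.] z max 158.0
1 0
[-0.17  0.46 -0.37  0.74  0.    1.3 ]
[-0.17  0.36 -0.23  0.98  0.    1.3 ]
[-0.03  0.52 -0.03  1.02  0.    1.44]
[ 0.16  0.53  0.04  1.11 -0.35  1.64]
[ 0.33  0.64  0.18  1.29 -0.64  1.87]
1 10
[-0.26  0.5  -0.32  0.82  0.16  1.2 ]
[-0.26  0.4  -0.19  1.05  0.16  1.2 ]
[-0.11  0.54 -0.01  1.06  0.17  1.36]
[ 0.08  0.5   0.03  1.1  -0.17  1.56]
[ 0.27  0.57  0.14  1.23 -0.48  1.76]
1 20
[-0.34  0.56 -0.26  0.91  0.31  1.1 ]
[-0.34  0.46 -0.13  1.14  0.31  1.1 ]
[-0.19  0.58  0.02  1.12  0.33  1.27]
[0.   0.49 0.03 1.11 0.   1.47]
[ 0.19  0.52  0.11  1.19 -0.31  1.67]
-1 0
[-0.17  0.46 -0.37  0.74  0.   -1.84]
[-0.17  0.36 -0.23  0.98  0.   -1.84]
[-0.03  0.52 -0.03  1.02  0.   -1.7 ]
[ 0.16  0.53  0.04  1.11 -0.35 -1.5 ]
[ 0.33  0.64  0.18  1.29 -0.64 -1.28]
-1 10
[-0.26  0.5  -0.32  0.82  0.16 -1.94]
[-0.26  0.4  -0.19  1.05  0.16 -1.94]
[-0.11  0.54 -0.01  1.06  0.17 -1.79]
[ 0.08  0.5   0.03  1.1  -0.17 -1.59]
[ 0.27  0.57  0.14  1.23 -0.48 -1.38]
-1 20
[-0.34  0.56 -0.26  0.91  0.31 -2.04]
[-0.34  0.46 -0.13  1.14  0.31 -2.04]
[-0.19  0.58  0.02  1.12  0.33 -1.88]
[ 0.    0.49  0.03  1.11  0.   -1.67]
[ 0.19  0.52  0.11  1.19 -0.31 -1.47]
```

Run:
```python
from h import *
from cell import robot
c=dict(np.load('top0.npz')); P=cloud(c).reshape(-1,3)
for y in range(-40,260,40):
    b=P[(P[:,2]>55)&(P[:,0]>500)&(P[:,0]<720)&(abs(P[:,1]-y)<20)&(np.linalg.norm(P[:,:2]-[599,192],axis=1)>68)&((P[:,0]>550)|(P[:,1]>20))]
    i=np.argsort(b[:,0])[:1] if len(b) else []; print(y,b[i].round())
phi=15
p,q=tool(T0,0,phi); z=Ro.from_quat(q[[1,2,3,0]]).as_matrix()[:,2]
robot.goto(p-120*z,q)
c=robot.read_camera('wrist'); np.savez('w0.npz',**c)
im=c['image'].copy()
for X in (T0,T0+Ro.from_euler('z',yaw).apply([[16,0,60],[72,0,60],[-76,35,5],[-76,-35,5],[34,35,14],[34,-35,14]])):
    for u in proj(c,X): cv2.circle(im,tuple(int(v) for v in u.round()),4,(255,0,0),1)
cv2.imwrite('pics/w0.png',im[:,:,::-1]); print(robot.read_t(),robot.read_ee_pos(),p-120*z)
```

```text
-40 [[680. -57. 114.]]
0 [[690. -18. 115.]]
40 []
80 [[676.  99.  67.]]
120 [[662. 137.  69.]]
160 [[660. 147.  67.]]
200 [[668. 181.  69.]]
240 [[574. 256.  55.]]
2.4583 [541.50437049 -73.57530363 211.24752488] [541.34220538 -74.48934449 211.07109377]
```

View pics/w0.png

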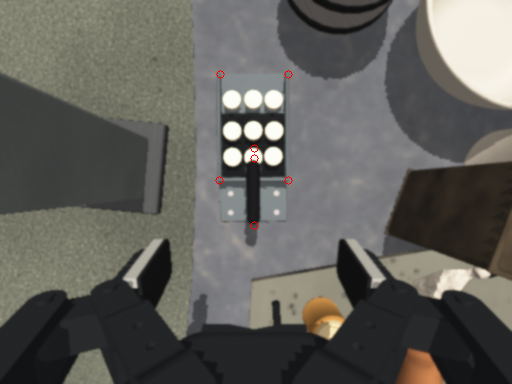

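The wrist view matches the predictions within ~2 px: grip (252,150–228), lip corners at row 74. Grasping now.

Run:
```python
from h import *
from cell import robot
phi=15
p,q=tool(T0,0,phi)
print(robot.move_l(p,feed=70,orientation=q,stop_force=15),robot.read_ee_pos()-p)
robot.close_gripper(110); print('w',robot.read_gripper_width(),robot.read_finger_force(),robot.read_t())
p1,q1=tool(T0+[0,0,100],0,phi)
robot.move_l(p1,feed=45,orientation=q1); robot.dwell(.2)
print(robot.read_t(),robot.read_ft_force(),robot.read_gripper_width(),robot.read_ee_pos()-p1)
for n in('scene','top'):
    c=robot.read_camera(n); np.savez(n+'1.npz',**c)
    if n=='scene': 
        im=c['image'].copy()
        for u in proj(c,T0+[0,0,100]+Ro.from_euler('z',yaw).apply([[-76,35,5.5],[-76,-35,5.5],[34,35,14],[34,-35,14],[-36,-32,5],[-36,32,5]])): cv2.circle(im,tuple(int(v) for v in u.round()),3,(255,0,0),1)
        a=im[100:290,130:380]
    else: b=c['image'][150:250,120:320]
cv2.imwrite('pics/l1.png',np.vstack([cv2.resize(a,(600,456)),cv2.resize(b,(600,300))[:144]])[:,:,::-1])
```

```text
False [ 0.31891716 -0.15480924  0.36588291]
w 0.12572745560310927 107.32096195220947 5.0
7.575 [-0.49772938 -0.42285078 -4.388073  ] 0.1277567664791187 [-0.04459986  0.01542767 -0.09269589]
```

View pics/l1.png

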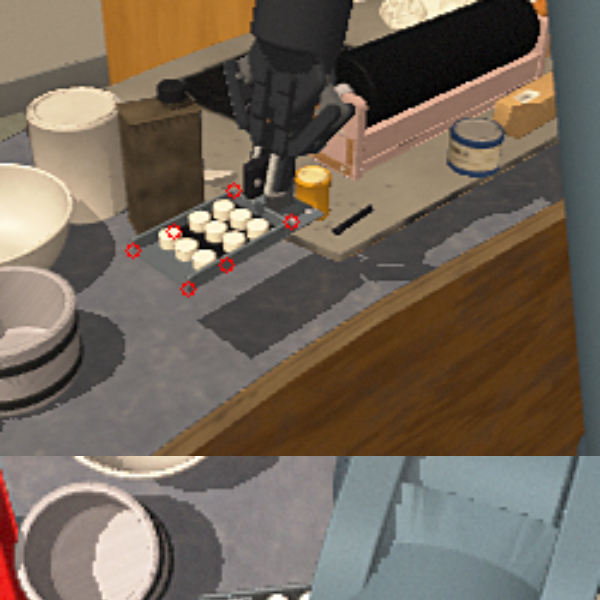

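Lifted level. The scene camera sees the apron clearly (crop slugs at (170–205,240–260)) and nothing has shifted. Next: move to the jar and tilt in a closed loop.

```bash
cat >> h.py <<'E'
JAR=np.array([599,192.]); phi=15
lip=np.array([*(JAR+20*np.array([np.cos(yaw),np.sin(yaw)])),86])
def look(c,th,o=None):
    """tray x,y (mm) of white slug-top pixels, seen in the tray plane z=15"""
    o=origin_for_lip(lip,th) if o is None else o
    Rt=(Ro.from_euler('z',yaw)*Ro.from_euler('y',-th,degrees=True)).as_matrix()
    v,u=np.nonzero(c['image'].min(2)>160)
    cc=dict(mtx=c['mtx'],R=c['R']@Rt,t=c['R']@o+c['t'])
    X=ray(cc,np.c_[u,v].astype(float),15)
    X=X[(X[:,0]>-80)&(X[:,0]<32)&(abs(X[:,1])<34)]
    f=X[X[:,0]<-32]; m=X[X[:,0]>=-32]
    return len(f),(f[:,0].mean() if len(f) else 0),len(m),np.percentile(m[:,0],3),m[:,0].mean()
E
python3 - <<'E'
from h import *
from cell import robot
c=dict(np.load('scene1.npz')); print(np.round(look(c,0,T0+[0,0,100]),1))
p,q=tool(origin_for_lip(lip,0),0,phi); robot.move_l(p,feed=55,orientation=q); robot.dwell(.2)
c=robot.read_camera('scene'); print(robot.read_t(),robot.read_ee_pos()-p,np.round(look(c,0),1))
np.savez('s2.npz',**c); im=c['image'].copy()
for u in proj(c,origin_for_lip(lip,0)+Ro.from_euler('z',yaw).apply([[-76,35,5.5],[-76,-35,5.5],[34,35,14],[34,-35,14]])): cv2.circle(im,tuple(int(v) for v in u.round()),3,(255,0,0),1)
cv2.imwrite('pics/s2.png',cv2.resize(im[140:290,60:260],(800,600))[:,:,::-1])
E
```

```text
[157.  -52.  305.  -29.4  -6.7]
10.1333 [-0.03465274 -0.06621066  0.04445431] [149.  -52.  282.  -27.7  -5.9]
```

View pics/s2.png

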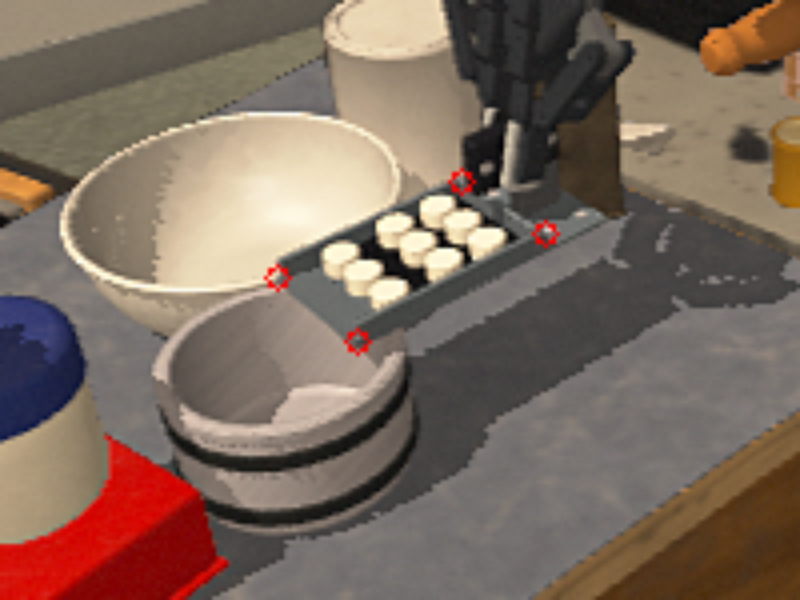

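The lip sits over the mouth (crop (278,277)–(358,342)), all nine slugs are in place, and the tray pose matches the overlay. Starting the tilt loop.

```bash
sed -i 's/X\[:,0\]>-80/X[:,0]>-74/' h.py
cat > tilt.py <<'E'
from h import *
from cell import robot
import sys,json
def to(th,rate):
    p,q=tool(origin_for_lip(lip,th),th,phi); d=np.linalg.norm(p-robot.read_ee_pos())
    robot.move_l(p,feed=max(d,.5)/(abs(th-to.th)/rate),orientation=q); to.th=th
to.th=float(sys.argv[1])
th=to.th; prev=None; mm=None; stop='max'
def see():
    c=robot.read_camera('scene'); see.c=c; return look(c,to.th)
while robot.read_t()<48:
    s=see(); print(round(robot.read_t(),1),th,np.round(s,1))
    if s[0]<6: stop='empty'; break
    if mm is not None and s[4]<mm-3: stop='mat moved'; break
    moving=prev is not None and (s[1]<prev[1]-1.2 or s[0]<prev[0]-25)
    prev=s; mm=s[4] if mm is None else mm
    if moving: robot.dwell(.1); continue
    if th>=39: break
    th+=2 if th<10 else 1; to(th,3.0)
np.savez('s3.npz',**see.c); print(stop)
if stop!='max':
    # level in moderate steps
    while th>0: th=max(0,th-6); to(th,9)
    robot.dwell(.3); s=see(); print(robot.read_t(),np.round(s,1)); np.savez('s4.npz',**see.c)
    a,b=[cv2.resize(np.load(f)['image'][140:290,60:260],(400,300)) for f in('s3.npz','s4.npz')]
    cv2.imwrite('pics/s34.png',np.hstack([a,b])[:,:,::-1])
E
python3 tilt.py 0
```

```text
10.2 0.0 [145.  -51.3 284.  -27.9  -5.9]
11.1 2.0 [148.  -51.1 283.  -27.5  -6. ]
11.9 4.0 [151.  -50.9 292.  -27.3  -5.6]
12.8 6.0 [153.  -50.3 301.  -26.8  -5.3]
13.6 8.0 [152.  -50.1 286.  -26.9  -5.2]
14.5 10.0 [149.  -50.1 291.  -25.8  -4.7]
15.0 11.0 [145.  -49.4 278.  -25.6  -4.6]
15.6 12.0 [147.  -49.3 276.  -26.1  -4.7]
16.1 13.0 [147.  -49.1 269.  -24.7  -4. ]
16.6 14.0 [142.  -48.9 272.  -24.4  -4.1]
17.2 15.0 [137.  -48.9 276.  -24.6  -3.7]
17.7 16.0 [141.  -48.7 278.  -24.2  -3.6]
18.3 17.0 [140.  -48.2 273.  -23.5  -3.6]
18.8 18.0 [142.  -48.3 269.  -23.4  -3.9]
19.3 19.0 [142.  -48.3 269.  -23.1  -3.3]
19.9 20.0 [149.  -47.9 273.  -23.1  -3.3]
20.4 21.0 [147.  -48.3 277.  -23.2  -3.3]
21.0 22.0 [146.  -48.  270.  -22.9  -3.5]
21.5 23.0 [148.  -51.9 276.  -23.   -3.2]
21.6 23.0 [147.  -51.8 277.  -23.   -3.4]
22.2 24.0 [151.  -51.9 277.  -22.6  -3. ]
22.7 25.0 [147.  -51.7 279.  -22.7  -3. ]
23.2 26.0 [147.  -51.9 284.  -22.7  -3.1]
23.8 27.0 [151.  -51.6 286.  -22.9  -3.2]
24.3 28.0 [156.  -52.  276.  -22.8  -3.3]
24.9 29.0 [107.  -61.4 279.  -22.7  -3.4]
25.0 29.0 [ 39.  -71.  278.  -22.5  -3.4]
25.2 29.0 [  2.  -72.8 283.  -22.5  -3.2]
empty
29.5 [ 91.  -46.  187.  -29.8 -10.5]
```

View pics/s34.png

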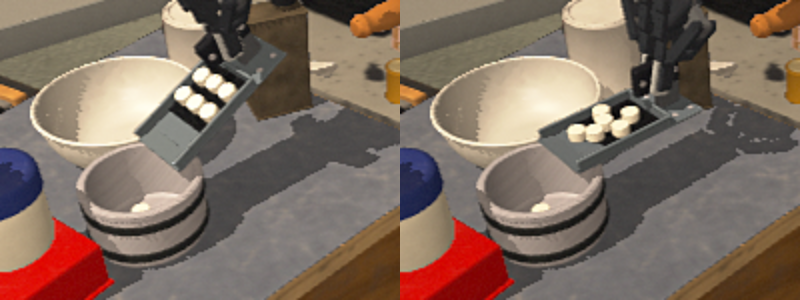

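During levelling the mat row slid and two slugs appear to sit on the apron, though all six are still on the tray (right half, (577–630,112–132)). I'll take a closer look with the wrist camera before mending it.

Run:
```python
from h import *
from cell import robot
w=robot.read_camera('wrist'); s=dict(np.load('s4.npz')); np.savez('w4.npz',**w)
o=origin_for_lip(lip,0); Rt=Ro.from_euler('z',yaw)
uv=proj(w,o+Rt.apply([[-76,-35,5],[-76,35,5],[34,-35,14],[34,35,14]])); print(uv.round())
x0,y0=np.maximum(uv.min(0)-15,0).astype(int); x1,y1=(uv.max(0)+15).astype(int)
im=w['image'].copy(); a=cv2.resize(im[y0:y1,x0:x1],(400,int(400*(y1-y0)/(x1-x0))),interpolation=cv2.INTER_CUBIC)
f=400/(x1-x0)
for x in(-36,-40):
    e=proj(w,o+Rt.apply([[x,-32,5],[x,32,5]])); e=((e-[x0,y0])*f).astype(int); cv2.line(a,e[0].tolist(),e[1].tolist(),(255,0,0),1)
def rect(c,o):   # tray plane z=15 orthographic view 3px/mm, lip left
    g=np.array([[-80,-36,15],[36,-36,15],[36,36,15],[-80,36,15]],float)
    H=cv2.getPerspectiveTransform(proj(c,o+Rt.apply(g)).astype(np.float32),(np.array([[0,0],[116,0],[116,72],[0,72]])*3.4).astype(np.float32))
    return cv2.warpPerspective(c['image'],H,(394,245))
r=np.vstack([rect(s,o),rect(w,o)])
h=max(len(a),len(r)); pad=lambda m:cv2.copyMakeBorder(m,0,h-len(m),0,0,0)
cv2.imwrite('pics/w4.png',np.hstack([pad(a),pad(r)])[:600,:,::-1]); print(a.shape)
```

```text
[[197.  50.]
 [310.  50.]
 [195. 229.]
 [312. 228.]]
(568, 400, 3)
```

View pics/w4.png

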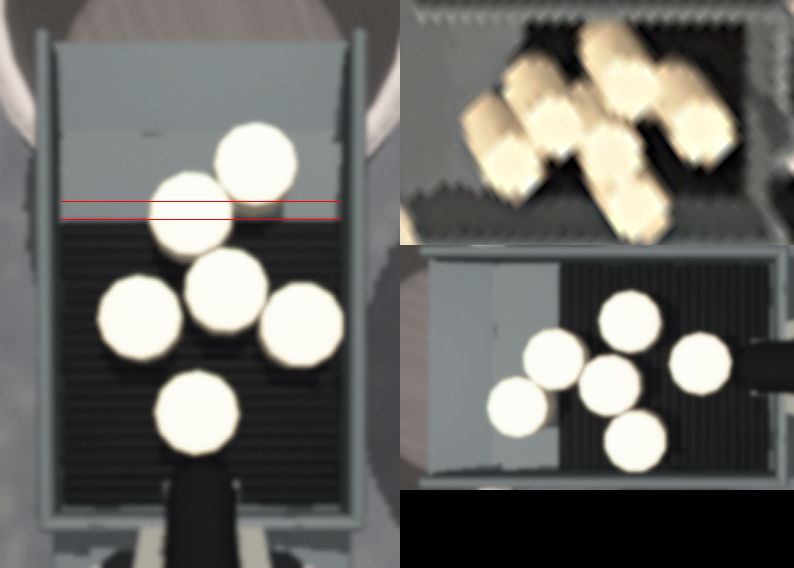

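The wrist view shows slug A fully on the apron (tray x ≈ -45.6, against the 2 mm mat edge) and slug B at x ≈ -35, on the mat. The rest are well back, so A has to hop the step. I'll lift, lean the tray lip-up, and give short down-and-forward jerks, small ones first, checking with the tray-fixed wrist camera.

```bash
cat > toss.py <<'E'
from h import *
from cell import robot
W=dict(np.load('w4.npz')); Rt0=Ro.from_euler('z',yaw)
g=np.array([[-80,-36,15],[36,-36,15],[36,36,15],[-80,36,15]],float)
H=cv2.getPerspectiveTransform(proj(W,origin_for_lip(lip,0)+Rt0.apply(g)).astype(np.float32),(np.array([[0,0],[116,0],[116,72],[0,72]])*4).astype(np.float32))
def slugs(c):   # the wrist camera is fixed to the tray: one homography serves
    r=cv2.warpPerspective(c['image'],H,(464,288)); m=(r.min(2)>200).astype(np.uint8)
    d=cv2.distanceTransform(m,cv2.DIST_L2,5); pk=(d>=cv2.dilate(d,np.ones((41,41))))&(d>22)
    k,_,_,ce=cv2.connectedComponentsWithStats(pk.astype(np.uint8)); return r,(ce[1:]/4+[-80,-36]).round(1)
def pose(lp,th): return tool(origin_for_lip(lp,th),th,phi)
def slow(lp,th,dth,rate=9.):
    p,q=pose(lp,th); d=np.linalg.norm(p-robot.read_ee_pos()); robot.move_l(p,feed=max(d,1)/max(dth/rate,d/80.),orientation=q)
E
python3 - <<'E'
from toss import *
print(slugs(W)[1].tolist())
L=lip+[0,0,60]; slow(L,0,0); slow(L,-10,10); slow(L,-20,10); robot.dwell(.1)
print(robot.read_t(),slugs(robot.read_camera('wrist'))[1].tolist(),robot.read_joint_pos().round(2))
R=Rt0*Ro.from_euler('y',20,degrees=True); d=R.apply([-.45,0,-.89])
p,q=pose(L,-20)
for amp,feed in((12,160),(15,220)):
    robot.move_l(p+amp*d,feed=feed,orientation=q); v=np.abs(robot.read_joint_velocities()).max(); robot.dwell(.25)
    print(robot.read_t(),amp,feed,'v',round(v,2),slugs(robot.read_camera('wrist'))[1].tolist(),robot.read_gripper_width())
    robot.move_l(p,feed=30,orientation=q)
E
```

```text
[[-12.6, -13.5], [-35.0, -2.4], [8.2, -1.2], [-18.5, 5.2], [-45.8, 11.5], [-11.0, 21.5]]
33.0833 [[-13.8, -12.5], [7.5, -5.5], [-33.2, 3.5], [-15.1, 5.5], [-48.0, 12.6], [-12.8, 23.4]] [-0.29  0.67  0.12  1.28  0.56  1.11]
33.6333 12 160 v 0.08 [[-9.8, -12.8], [10.5, -7.0], [-8.9, 5.2], [-27.0, 5.5], [-44.8, 9.0], [-8.8, 23.2]] 0.12929439986193667
34.7333 15 220 v 0.06 [[16.0, -12.8], [-3.5, -12.1], [-44.8, 4.2], [0.0, 5.5], [-17.8, 8.8], [-3.0, 23.2]] 0.12426671949112227
```

Run:
```python
from toss import *
L=lip+[0,0,60]; R=Rt0*Ro.from_euler('y',20,degrees=True); d=R.apply([-.35,0,-.94]); p,q=pose(L,-20)
for amp,feed in((18,280),(22,350)):
    robot.move_l(p+amp*d,feed=feed,orientation=q); e=np.linalg.norm(robot.read_ee_pos()-p-amp*d); robot.dwell(.25)
    c=robot.read_camera('wrist'); r,s=slugs(c)
    print(robot.read_t(),amp,feed,'lag',e.round(1),s.tolist(),robot.read_gripper_width())
    if len(s)<6 or s[:,0].min()>-38: break
    robot.move_l(p,feed=40,orientation=q)
cv2.imwrite('pics/t1.png',r[:,:,::-1])
```

```text
35.9833 18 280 lag 1.6 [[21.2, -19.0], [3.8, -11.8], [-44.8, 3.8], [10.4, 6.6], [-8.2, 9.9], [3.8, 23.4]] 0.12321858446541054
37.1333 22 350 lag 2.0 [[22.0, -23.8], [7.8, -12.2], [-44.8, 4.0], [2.8, 9.4], [14.0, 23.2]] 0.12311477276111128
```

Run:
```python
from toss import *
L=lip+[0,0,60]; R=Rt0*Ro.from_euler('y',20,degrees=True); d=R.apply([-.4,0,-.917]); p,q=pose(L,-20)
if np.linalg.norm(robot.read_ee_pos()-p)>2: robot.move_l(p,feed=40,orientation=q)
for amp,feed in((32,430),(40,520)):
    robot.move_l(p+amp*d,feed=feed,orientation=q); e=np.linalg.norm(robot.read_ee_pos()-p-amp*d); robot.dwell(.25)
    c=robot.read_camera('wrist'); r,s=slugs(c)
    print(robot.read_t(),amp,feed,'lag',e.round(1),s.tolist(),robot.read_gripper_width())
    if len(s)<5 or s[:,0].min()>-40: break
    robot.move_l(p,feed=60,orientation=q)
cv2.imwrite('pics/t2.png',np.hstack([cv2.resize(r,(400,248)),c['image'][:248,100:500]])[:,:,::-1])
```

```text
38.3833 32 430 lag 2.9 [[21.8, -23.7], [10.0, -10.0], [-44.8, 3.9], [4.5, 10.5], [21.7, 23.3]] 0.12402345579337573
39.6167 40 520 lag 3.7 [[0.8, -25.0], [21.0, -23.8], [7.2, -5.2], [3.8, 18.8], [21.5, 23.5]] 0.12771285122065537
```

View pics/t2.png

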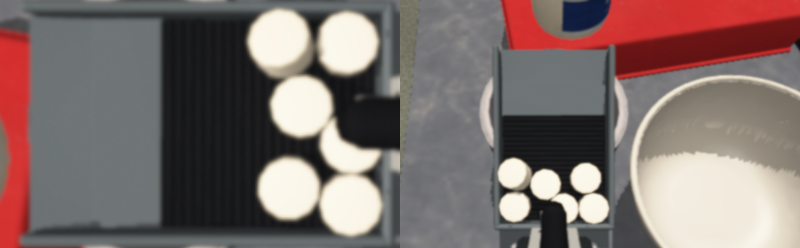

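Success: all six slugs are on the mat (right half, (514–593,170–208)), with the apron empty. Level, carry back, set down and release.

Run:
```python
from toss import *
L=lip+[0,0,60]
slow(L,-20,0); slow(L,-10,10); slow(L,0,10); robot.dwell(.4)
print(robot.read_t(),slugs(robot.read_camera('wrist'))[1].tolist())
p,q=tool(T0+[0,0,100],0,phi); robot.move_l(p,feed=70,orientation=q)
p,q=tool(T0+[0,0,12],0,phi); robot.move_l(p,feed=45,orientation=q); robot.dwell(.1)
s=robot.read_camera('scene'); w=robot.read_camera('wrist'); r,sl=slugs(w); t=robot.read_camera('top')
print(robot.read_t(),sl.tolist())
p,q=tool(T0+[0,0,-1.5],0,phi); hit=robot.move_l(p,feed=10,orientation=q,stop_force=4)
print(hit,robot.read_ee_pos()-p,robot.read_t(),robot.read_ft_force())
a=cv2.resize(s['image'][170:290,80:280],(500,300)); b=cv2.resize(t['image'][155:215,115:215],(500,300))
cv2.imwrite('pics/e.png',np.vstack([a,b])[:,:,::-1])
```

```text
43.1667 [[13.8, -23.8], [-10.2, -17.2], [5.2, -7.8], [-8.2, 17.2], [13.5, 23.4]]
47.4167 [[-5.8, -21.0], [-19.2, -6.0], [-1.2, -3.5], [-30.8, 8.1], [-14.5, 16.5], [3.1, 21.0]]
True [-0.04113624  0.02878796  1.69776067] 48.4917 [ 0.24572518 -0.36537791  6.35662634]
```

View pics/e.png

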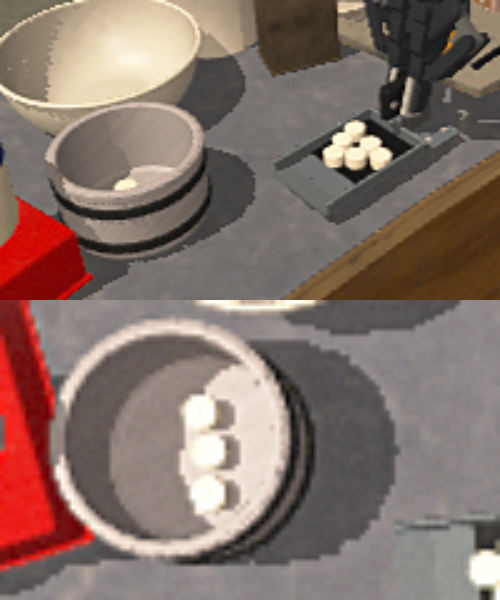

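All three slugs are in the jar (lower picture, (202,412), (210,450), (208,493)) and six are on the mat. Releasing and backing off.

Run:
```python
from toss import *
robot.let_go(); robot.dwell(.3)
print(robot.read_gripper_width(),slugs(robot.read_camera('wrist'))[1].tolist())
p=robot.read_ee_pos(); q=robot.read_eef_rot(); z=Ro.from_quat(np.array(q)[[1,2,3,0]]).as_matrix()[:,2]
robot.move_l(p-130*z,feed=80); robot.dwell(.3)
c=robot.read_camera('scene'); P=cloud(c); print(robot.read_t())
print(np.round(look(c,0,T0),1))
w=robot.read_camera('wrist')
r=w['image']; g=(r.min(2)>200).astype(np.uint8); k,_,st,ce=cv2.connectedComponentsWithStats(g)
Ri=Ro.from_euler('z',yaw).inv()
for i in range(1,k):
    X=Ri.apply(ray(w,ce[i],15)[0]-T0)
    if st[i,4]>80 and abs(X[1])<40 and -80<X[0]<40: print(st[i,4],X.round(1))
```

```text
1.0013496108481543 [[-8.2, -17.8], [-18.8, -3.0], [-0.6, -1.2], [-33.5, 8.0], [-16.5, 15.0], [0.0, 22.4]]
51.675
[ 32.  -38.5 219.  -30.2 -11.9]
1345 [-13.5   2.2  15. ]
```

```bash
python3 -c "
from cell import robot
print(robot.close_job(),robot.read_t())"
```

```text
the job is handed in; nothing more can be done
the job is handed in; nothing more can be done
```

Handed in at about 52 s: the last images show three slugs in the jar and the other six on the mat, the front one centred about 33 mm ahead of the tray's origin (limit 40), and the tray was set down and released where it stood; levelling let one mat slug slip onto the apron, I jerked it back onto the mat with the tray still lifted, and no verdict came back.

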